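# Load a label pack under the label printer

### The arm

A 6-joint arm with a two-finger parallel gripper is mounted at the origin on the work surface. World frame = base frame: x ahead of the robot, y to its left, z up, the work surface at z = 0. Lengths are in m, angles in rad, forces in N, time in s.
With the tool pointing down it reaches from about 0.375 to 0.9 m from the base axis. Payload 3.1 kg.
Tool frame: the origin (TCP) lies at the very end of the fingers, on their centre line; the grasp point (between the pads) lies 19 mm behind it (manip.hold_point_z is the distance from the TCP to the grasp point, in m); y points along the fingers, z is the direction in which the jaws open and shut, and the axes are right-handed (so a half turn about y gives the same grasp; the last joint's range is limited). The gripper opens to 85 mm and grips with 20 to 120 N. Pads are 22 mm wide; open, the fingers measure 114 mm over their backs; the gripper's body (76 mm by 85 mm) begins 54 mm behind the grasp point. The pads swing forward as they close: fully open they stand 13 mm farther back than shut.
Start: joints at [0.986, 0.527, 1.433, -0, 1.181, -0.178], TCP at [0.247, 0.574, 0.231] pointing down, gripper open.
Joint ranges: [-3.08, 3.08], [-0.75, 2.2], [0.22, 2.44], [-1.43, 4.57], [0, 2.65], [-2.85, 2.85]. Speed limits (rad/s): [2.79, 2.79, 3.14, 3.14, 3.14, 3.14].

### API

Orientations are given as a unit quaternion [x, y, z, w].
In Python, from station import manip, eyes, workorder gives the robot as it stands. The module is installed in compiled form; this text tells all that it offers.
- The arm moves only by the shell command python3 -m jog 'ROWS' [OPENING] [FORCE]. ROWS is JSON, a list of rows, each a list of 2 entries, a list of its own where there are three numbers: the shift along the tool's x, y, z in cm, then the turn about the tool's y in rad. A call has 1 to 20 rows; each row is the pose to reach, as a shift and turn from the pose commanded when the call began, along the tool's axes at that moment; what a row does not reach only later rows make up. A row lasts 1/12 s, in which the tool goes at most 41.7 mm and 7.16 degrees, less where a joint would pass 70% of its speed; a pose out of reach is approached as far as the arm can. A call with a gripper value outside its range is refused whole. OPENING is the finger opening in cm, from 0 to 8.54, set as the call begins (- or left out, the last holds). The fingers move at their own pace and stop on an object; FORCE is the grip in N (left out, the last holds). Time passes only in rows, so rows that repeat a pose let the fingers close. It gives the time, the measured TCP pose, the force and the opening at its end, in the units of the state.
- manip.sense(): the state, without advancing time (a new reading comes with each control period).
- eyes.snapshot(name): name is "side" or "top" or "wrist"; returns a dict with "frame" (384x512x3 uint8, red, green, blue), "vfov" (degrees; the focal length in pixels is half the picture's height over the tangent of half this angle, whatever the lens; pixels are square), "cx", "cy" (the principal point, pixels), "rvec" (rotation vector, rad) and "tvec" (3), from world to camera coordinates, as OpenCV has them. Camera axes: x right, y down, z forward; pixel columns grow to the right and rows downward; lengths in m; the calibration is good to about 2 mm. A picture is of the moment at which its call begins. There is no depth.
- workorder.sign_off(): hands the job in, once; it reports no verdict.
The state is a dict: "t": time; "q": joint angles; "qd": joint speeds; "tau": joint torques, N m; "tcp_pos": TCP position; "tool_rot": TCP orientation; "force": force on the tool from outside, world axes, zero at the start; "ft_torque": the same for the moment, N m; "finger_gap": opening from 0.0 (shut) to 1.0 (fully open).
Only numpy, scipy, OpenCV 4.12 (cv2) and the standard library are available. Lean on these libraries where they do the work, as an engineer would, in place of code of your own. Each camera call takes 0.05 s, during which the arm holds its last target. There are 200 camera calls.

### The job

Load the new pack of fan-fold labels into the bay under the label printer: push the orange lock on the width guide back towards the printer to free it, slide the guide fully open by its blue tab, then push the pack along the bench, straight in under the stand's deck, until it is fully home against the back stop. The pack stays flat on the bench all the way, and everything else on the bench stays where it is.

Things in the scene. Friction and masses are not known exactly. Their poses are not given: they have to be found in the camera images.
- bay (a point): Frame of the printer stand (grey sheet steel, fixed): a point on the bench under the deck's front edge, on the middle line of the open bay. x is level and points straight in under the deck, y to the left seen by someone facing the bay, z up. All coordinates below are in this frame, in mm. A pack that is fully home has its centre at x 46, y within 4 of 0, long side along x, and sticks out 32 in front of the deck.
- deck (a point): Middle of the deck's front edge, on its top. The deck spans x 0 to 330, y -132 to 62, underside 54 and top 59 above the bench. A white and grey label printer, 172 wide, its top 227 above the bench, stands on it from x 121 back. The deck's front strip (x 0 to 120) carries only the guide's carriage, its lock and a toothed strip (x 9 to 22, top 66 above the bench).
- fence (a point): Front edge of the fixed fence at the bench: the stand's left side wall, inner face at y 56, x 0 to 330. A lip in front of it flares outward (to the left) by 14 from x 0 to x -26.
- back_stop (a point): Foot of the back stop at mid-bay: an upright strip, face at x 124, 34 high, across the bay.
- guide_plate (a point): Lower front corner, inner side, of the grey width-guide plate that hangs under the deck right of the bay: x 0 to 118, 4 to 52 above the bench. Inner face at y -6 when narrow (the pack does not fit), at y -56 when fully open (bay then 112 wide). A lip in front of it flares outward (to the right) by 14 from x 0 to x -26. Moves with the guide.
- guide (a joint): Travel of the width guide in m: 0 = narrow (as it starts, held by the lock), 0.050 = fully open at its end stop. It slides towards -y of the bay frame (to the right, facing the bay), drags with about 3 N and stays where it is left. While the lock is engaged it has only a millimetre or two of play.
- lock (a joint): Travel of the orange lock in m: 0 to 0.002 = locked (its steel bolt sits between the teeth of the strip on the deck), 0.012 = fully back, free. It slides towards +x of the bay frame (towards the printer), drags with about 2 N, stays where it is left, and rides on the guide's carriage.
- tab (a point): Centre of the guide's blue upright thumb tab, 28 (x) x 8 (y) x 27 high, top 93 above the bench, on the black carriage (40 x 75, top 66 above the bench) on the deck's front strip. Axes as the bay frame. Starts at x 46, y -8; moves with the guide. Nothing stands higher than 66 within 60 on its +y side; the lock knob is 50 away on its -y side.
- lock_knob (a point): Centre of the orange lock knob, 15 (x) x 18 (y) x 20 high, from 67 to 87 above the bench. Axes as the bay frame. Starts at x 42, y -58; moves with the lock and the guide. In front of it (-x) nothing stands higher than 66 above the bench.
- pack_center (a point): Centre of the label pack: brown card tray full of white labels, blue paper band round its middle; 156 long (own x) x 104 wide (own y) x 46 high, 0.4 to 0.85 kg, loose, flat on the bench in front of the bay, long side within about 20 degrees of the bay's x axis; either end may go first. Centre 23 above its underside. Too wide to grasp: push it.
- tape_roll: Roll of brown packing tape lying flat, 104 diameter, 48 high, loose bystander; origin at the centre of its underside.
- marker: Marker pen, white with a red cap, 136 long (own x), 15 thick, loose bystander; origin at the centre of its underside.
- stapler: Red stapler, 140 long (own x), 34 wide, 42 high, loose bystander; origin at the centre of its underside.
- pen_cup: Dark round pen cup with pens, 76 diameter, about 150 high with the pens, loose bystander; origin at the centre of its underside.
- tape_dispenser: Grey desk tape dispenser, 150 long (own x), 60 wide, 81 high, loose bystander; origin at the centre of its underside.

How it is judged:
By the outcome, as a careful person would: the job done as asked, in the order asked, and still so for the second after the job is handed in, with the robot touching nothing.
It also fails if it takes over 72 s, if anything falls off the work surface, if the arm or the gripper's body presses on something with over 40 N, if the wrist force passes 120 N, or if a joint passes its speed limit or range.

## Working session

There is one attempt and no reset: what is moved stays moved. The work goes in short steps, Python scripts to look and compute and a shell command to move; the robot and the scene stay as the last step left them, time stands still between calls to the robot, and variables do not carry over. Pictures are saved under pics/ and viewed, about 8 in all and at most 12, crops included, and the job is handed in when it is done.

```bash
mkdir -p pics
cat > h.py <<'E'
import numpy as np, cv2
from station import manip, eyes, workorder
def snap(name,fn):
    s=eyes.snapshot(name); im=cv2.cvtColor(np.array(s["frame"]),cv2.COLOR_RGB2BGR)
    cv2.imwrite(f"pics/{fn}.png",im)
    f=im.shape[0]/2/np.tan(np.radians(s["vfov"])/2)
    K=np.array([[f,0,s["cx"]],[0,f,s["cy"]],[0,0,1.]])
    np.savez(f"pics/{fn}.npz",K=K,r=np.array(s["rvec"],float),t=np.array(s["tvec"],float))
    return im
def cal(fn):
    d=np.load(f"pics/{fn}.npz"); return d["K"],d["r"].reshape(3),d["t"].reshape(3)
def proj(fn,P):
    K,r,t=cal(fn); return cv2.projectPoints(np.array(P,float).reshape(-1,3),r,t,K,None)[0].reshape(-1,2)
def atz(fn,uv,z):
    K,r,t=cal(fn); R=cv2.Rodrigues(r)[0]; c=-R.T@t
    d=R.T@np.linalg.inv(K)@np.array([uv[0],uv[1],1.]); return c+d*(z-c[2])/d[2]
E
python3 - <<'E'
from h import *
for n in("side","top"):
    im=snap(n,n+"1")
a=[cv2.imread(f"pics/{n}1.png") for n in("top","side")]
for n,i in zip(("top","side"),a):
    cv2.imwrite(f"pics/{n}1b.png",cv2.resize(i,(800,600),interpolation=cv2.INTER_CUBIC))
    K,r,t=cal(n+"1");R=cv2.Rodrigues(r)[0];print(n,-R.T@t,R[2],K[0,0])
s=manip.sense();print(s["tcp_pos"],s["tool_rot"],s["t"],s["force"])
E
```

```text
top [ 0.43777165 -0.01243143  1.12058959] [ 0.12766507 -0.02135845 -0.99158734] 421.27619292764285
side [ 0.50523643 -0.95696231  0.73241971] [ 0.05319778  0.81769164 -0.57319314] 431.64321952759934
[0.24688934 0.57343566 0.23041633] [ 0.69319307 -0.14310112  0.14256926 -0.69186664] 0.1 [-0.40041707 -0.15731778  0.36421741]
```

View pics/top1b.png

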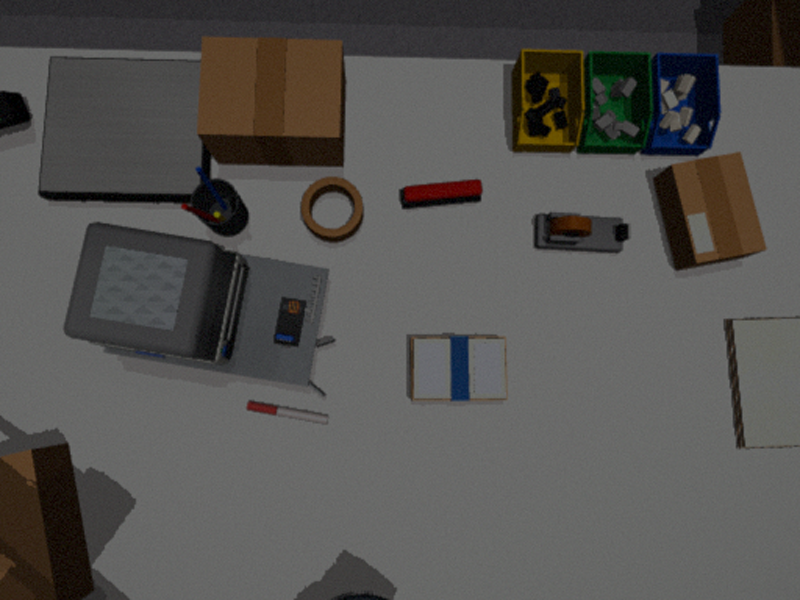

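View pics/side1b.png

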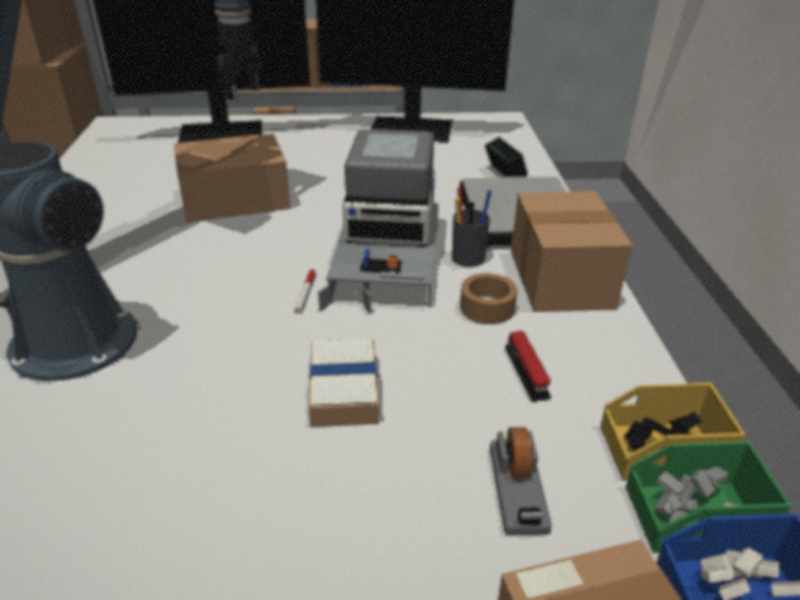

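Top (800x600 scale): the deck front edge runs about (328,268) to (309,384), lock (293,306), tab (285,338), pack corners about (411,337), (507,338), (507,400), (412,400), bay opening to the right. Side view agrees. I'll enlarge the top crop for accuracy.

Run:
```python
from h import *
i=cv2.imread("pics/top1.png")[140:290,130:330]
cv2.imwrite("pics/top1c.png",cv2.resize(i,None,fx=4,fy=4,interpolation=cv2.INTER_CUBIC))
```

```text
(no output)
```

View pics/top1c.png

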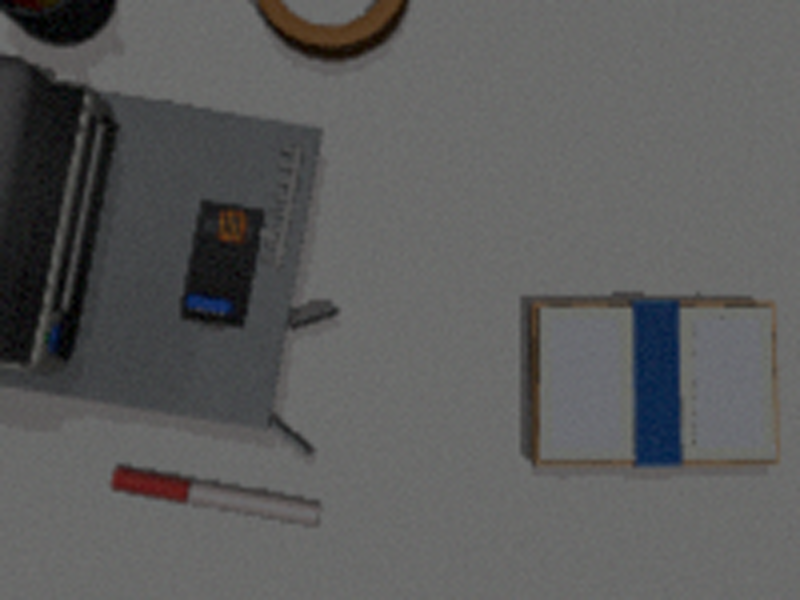

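```bash
cat >> h.py <<'E'
from scipy.optimize import least_squares
def fit(fn,loc,uv,x0):
    loc=np.array(loc,float)/1000; uv=np.array(uv,float)
    def T(p):
        c,s=np.cos(p[2]),np.sin(p[2]); return np.c_[p[0]+c*loc[:,0]-s*loc[:,1],p[1]+s*loc[:,0]+c*loc[:,1],loc[:,2]]
    r=least_squares(lambda p:(proj(fn,T(p))-uv).ravel(),x0); return r.x,r.fun.reshape(-1,2).round(2)
def w2b(b,P):
    c,s=np.cos(b[2]),np.sin(b[2]); d=np.array(P)[...,:2]-b[:2]; return np.stack([c*d[...,0]+s*d[...,1],-s*d[...,0]+c*d[...,1]],-1)*1000
def b2w(b,P):
    c,s=np.cos(b[2]),np.sin(b[2]); P=np.array(P,float)/1000; return np.stack([b[0]+c*P[...,0]-s*P[...,1],b[1]+s*P[...,0]+c*P[...,1]],-1)
E
python3 - <<'E'
from h import *
C=lambda L:[(130+(u+.5)/4-.5,140+(v+.5)/4-.5) for u,v in L]
b,res=fit("top1",[(0,-132,59),(0,62,59),(46,-8,93),(42,-58,87)],C([(321,128),(272,427),(208,303),(232,225)]),[.5,.1,1.5]); print("bay",b,res.tolist())
p,res=fit("top1",[(78,-52,46),(-78,-52,46),(-78,52,46),(78,52,46)],C([(532,300),(775,301),(779,462),(533,465)]),[.45,-.1,1.57]);print("pack",p,res.tolist())
np.save("bay.npy",b)
print("pack in bay",w2b(b,p),np.degrees(p[2]-b[2]))
for n,L in dict(tape=[(0,0)]).items():pass
for n,uv in dict(mark1=(113,478),mark2=(320,512)).items(): print(n,w2b(b,atz("top1",C([uv])[0],.008)))
for n,P in dict(bay=(0,0),knob=(42,-58),tab=(46,-8),home=(46,0),pushend=(-32,0)).items(): print(n,b2w(b,P))
s=manip.sense()
from scipy.spatial.transform import Rotation as R
print(R.from_quat(s["tool_rot"]).as_matrix().round(3))
E
```

```text
bay [0.49650021 0.08455043 1.4358231 ] [[0.04, -0.51], [-0.25, 0.54], [0.41, 0.03], [-0.21, -0.09]]
pack [ 0.46864229 -0.14858786  1.58930015] [[-0.03, 0.04], [-0.04, -0.34], [0.03, 0.38], [0.04, -0.09]]
pack in bay [-234.76655334   -3.76741773] 8.793586968184949
mark1 [101.00718763 109.08072888]
mark2 [-35.16828904 110.72690968]
bay [0.49650021 0.08455043]
knob [0.55962437 0.11836374]
tab [0.51061738 0.12905555]
home [0.50269014 0.13013206]
pushend [0.49219417 0.05284147]
[[ 0.918 -0.001  0.396]
 [-0.396 -0.002  0.918]
 [-0.    -1.    -0.002]]
```

```bash
cat >> h.py <<'E'
from scipy.spatial.transform import Rotation as R
def where():
    s=manip.sense(); b=np.load("bay.npy"); M=R.from_quat(s["tool_rot"]).as_matrix(); p=np.array(s["tcp_pos"])
    yaw=np.arctan2(M[1,2],M[0,2])-b[2]
    f=np.array(s["force"]); c,sn=np.cos(b[2]),np.sin(b[2])
    print("t",round(s["t"],2),"bay",w2b(b,p).round(1),"z",round(p[2]*1000,1),"yaw",np.degrees(yaw).round(2),"Fbay",(c*f[0]+sn*f[1]).round(1),(-sn*f[0]+c*f[1]).round(1),f[2].round(1),"gap",round(s["finger_gap"],3))
    return p,M,yaw,b
def go(x,y,z,yawdeg=None):
    p,M,yaw,b=where(); t=np.r_[b2w(b,(x,y)),z/1000]; print("shift cm",(M.T@(t-p)*100).round(2),"turn",None if yawdeg is None else -(np.radians(yawdeg)-yaw).round(3))
E
python3 -c "
from h import *
go(3,-58,300,0)"
python3 -m jog '[[[0,-3,0],0],[[0,-7,0],0],[[3,-7,-2],-0.05],[[47.6,-7,-33.1],-0.273],[[47.6,-7,-33.1],-0.273],[[47.6,-7,-33.1],-0.273],[[47.6,-7,-33.1],-0.273],[[47.6,-7,-33.1],-0.273],[[47.6,-7,-33.1],-0.273],[[47.6,-7,-33.1],-0.273],[[47.6,-7,-33.1],-0.273],[[47.6,-7,-33.1],-0.273],[[47.6,-7,-33.1],-0.273],[[47.6,-7,-33.1],-0.273],[[47.6,-7,-33.1],-0.273],[[47.6,-7,-33.1],-0.273],[[47.6,-7,-33.1],-0.273],[[47.6,-7,-33.1],-0.273],[[47.6,-7,-33.1],-0.273],[[47.6,-7,-33.1],-0.273]]' 0
python3 -c "
from h import *
go(3,-58,73,0)"
```

```text
t 0.1 bay [450.9 313.1] z 230.4 yaw -15.57 Fbay -0.2 0.4 0.4 gap 1.0
shift cm [ 47.77  -6.91 -33.19] turn -0.272
t: 1.77
tcp_pos: [0.5522, 0.0829, 0.3009]
tool_rot: [-0.705, 0.047, -0.046, 0.706]
force: [-0.3, 0.7, -0.3]
finger_gap: -0.001
t 1.77 bay [  5.8 -55.4] z 300.9 yaw 0.14 Fbay 0.6 0.4 -0.3 gap -0.001
shift cm [ 0.3  22.79 -0.29] turn 0.002
```

```bash
python3 -m jog '[[[0.3,4,-0.3],0],[[0.3,8,-0.3],0],[[0.3,12,-0.3],0],[[0.3,16,-0.3],0],[[0.3,19,-0.3],0],[[0.3,21,-0.3],0],[[0.3,22.3,-0.3],0],[[0.3,22.7,-0.3],0],[[0.3,22.7,-0.3],0],[[0.3,22.7,-0.3],0]]'
python3 - <<'E'
from h import *
go(20,-58,73,0)
for n in("top","wrist"): snap(n,n+"2")
i=cv2.resize(cv2.imread("pics/top2.png")[140:260,130:290],None,fx=2.5,fy=2.5,interpolation=cv2.INTER_CUBIC)
w=cv2.imread("pics/wrist2.png")[:300,:400]
cv2.imwrite("pics/c2.png",np.hstack([i,w]))
E
```

```text
t: 2.6
tcp_pos: [0.5561, 0.0794, 0.075]
tool_rot: [-0.706, 0.046, -0.047, 0.706]
force: [0.8, 0.1, -0.0]
finger_gap: -0.006
t 2.6 bay [  2.9 -59.8] z 75.0 yaw 0.16 Fbay 0.2 -0.8 -0.0 gap -0.006
shift cm [-0.18  0.2   1.71] turn 0.003
```

View pics/c2.png

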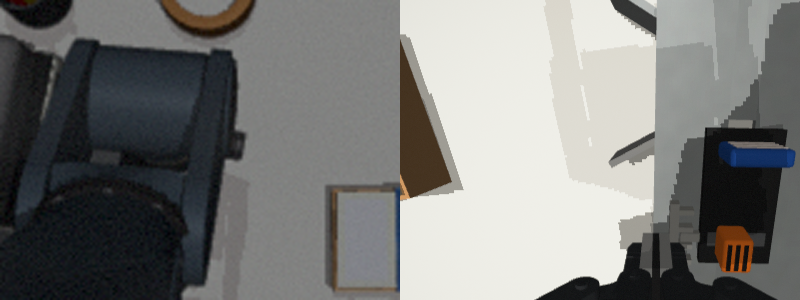

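```bash
python3 -m jog '[[[-0.1,0.1,0.5],0],[[-0.1,0.1,1.0],0],[[-0.1,0.1,1.3],0],[[-0.1,0.1,1.6],0],[[-0.1,0.1,1.8],0],[[-0.1,0.1,2.0],0],[[-0.1,0.1,2.2],0],[[-0.1,0.1,2.4],0],[[-0.1,0.1,2.5],0],[[-0.1,0.1,2.6],0],[[-0.1,0.1,2.7],0],[[-0.1,0.1,2.7],0]]'
python3 - <<'E'
from h import *
where()
snap("wrist","wrist3"); 
cv2.imwrite("pics/c3.png",cv2.resize(cv2.imread("pics/wrist3.png")[100:330,200:],None,fx=2.5,fy=2.5))
E
```

```text
t: 3.7
tcp_pos: [0.5588, 0.1052, 0.0734]
tool_rot: [0.706, -0.047, 0.047, -0.706]
force: [-0.6, -1.9, 0.7]
finger_gap: 0.001
t 3.7 bay [ 28.9 -58.9] z 73.4 yaw 0.07 Fbay -1.9 0.3 0.7 gap 0.001
```

View pics/c3.png

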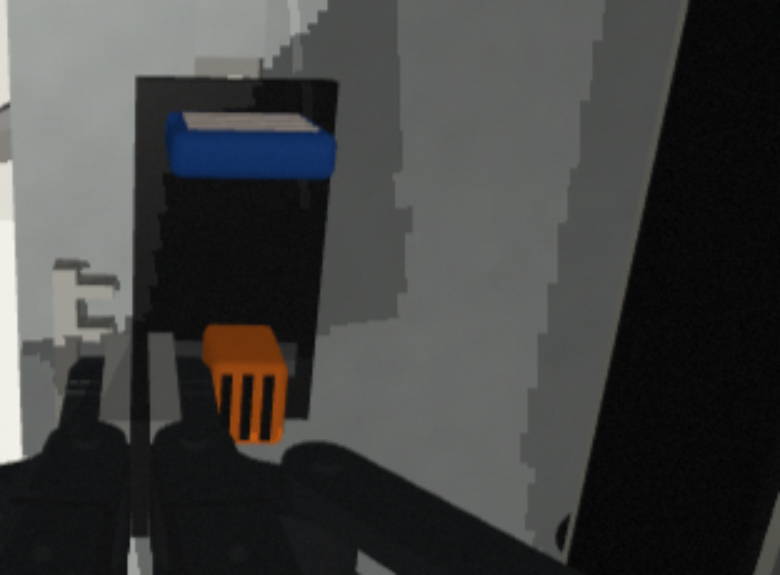

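The finger is on the knob, which drags at 1.9 N. I'll continue until the end stop shows in the force.

```bash
python3 -m jog '[[[0,0,0.2],0],[[0,0,0.4],0],[[0,0,0.6],0],[[0,0,0.7],0],[[0,0,0.8],0],[[0,0,0.8],0]]'; python3 -c "
from h import *
where()"
```

```text
t: 4.25
tcp_pos: [0.5595, 0.1108, 0.0733]
tool_rot: [0.707, -0.047, 0.046, -0.704]
force: [-1.7, -10.4, 2.4]
finger_gap: 0.004
t 4.25 bay [ 34.5 -58.9] z 73.3 yaw 0.2 Fbay -10.5 0.3 2.4 gap 0.004
```

```bash
python3 -m jog '[[[0,0,0.1],0],[[0,0,0.1],0]]'; python3 -c "
from h import *
where()"; python3 -m jog '[[[0,0,-0.6],0],[[0,0,-1.2],0],[[0,-2,-1.2],0],[[0,-4,-1.2],0],[[0,-4,-1.2],0]]'
python3 - <<'E'
from h import *
go(46,24,110,0)
snap("wrist","wrist4"); 
cv2.imwrite("pics/c4.png",cv2.resize(cv2.imread("pics/wrist4.png")[100:330,200:],None,fx=2.5,fy=2.5))
E
```

```text
t: 4.42
tcp_pos: [0.5595, 0.111, 0.0732]
tool_rot: [0.708, -0.047, 0.046, -0.704]
force: [-1.8, -14.1, 1.1]
finger_gap: -0.0
t 4.42 bay [ 34.7 -58.9] z 73.2 yaw 0.22 Fbay -14.2 -0.1 1.1 gap -0.0
t: 4.83
tcp_pos: [0.5604, 0.1027, 0.1162]
tool_rot: [-0.705, 0.045, -0.049, 0.706]
force: [-0.2, -0.7, -0.0]
finger_gap: -0.002
t 4.83 bay [ 26.6 -60.8] z 116.2 yaw 0.05 Fbay -0.7 0.1 -0.0 gap -0.002
shift cm [-8.49  0.57  1.95] turn 0.001
```

View pics/c4.png

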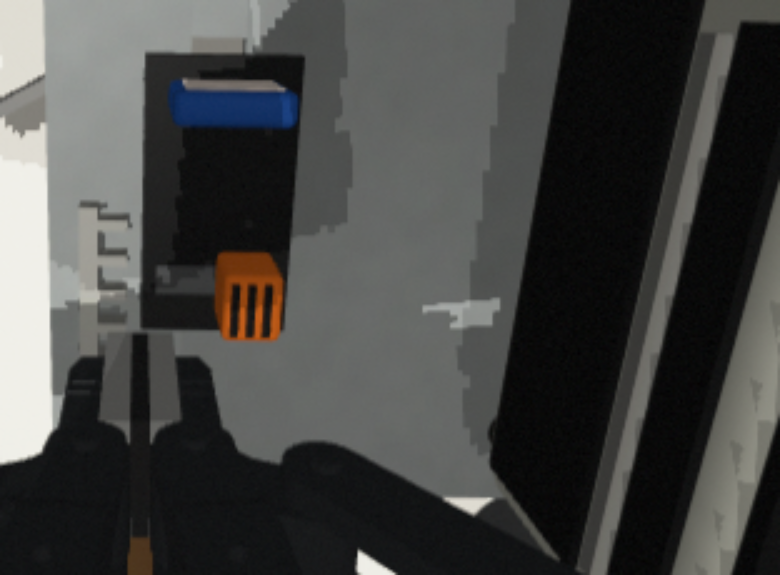

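The picture shows the knob fully back and the bolt clear of the teeth. Next is the tab.

```bash
python3 -m jog '[[[-2,0,1],0],[[-5,0,1.95],0],[[-8.5,0,1.95],0],[[-8.5,0,1.95],0],[[-8.5,2,1.95],0],[[-8.5,4.2,1.95],0],[[-8.5,4.2,1.95],0]]'; python3 -c "
from h import *
go(46,7,73,0)"
```

```text
t: 5.47
tcp_pos: [0.4736, 0.133, 0.0681]
tool_rot: [0.706, -0.05, 0.045, -0.705]
force: [0.6, 0.4, -0.0]
finger_gap: -0.001
t 5.47 bay [45.  29.2] z 68.1 yaw 0.07 Fbay 0.5 -0.6 -0.0 gap -0.001
shift cm [ 2.22 -0.5   0.1 ] turn 0.001
```

```bash
python3 -m jog '[[[0.6,-0.4,0],0],[[1.2,-0.4,0],0],[[1.7,-0.4,0],0],[[2.1,-0.4,0],0],[[2.5,-0.4,0],0],[[2.9,-0.4,0],0],[[3.3,-0.4,0],0],[[3.7,-0.4,0],0],[[4.1,-0.4,0],0],[[4.5,-0.4,0],0],[[4.9,-0.4,0],0],[[5.3,-0.4,0],0],[[5.7,-0.4,0],0],[[6.1,-0.4,0],0],[[6.4,-0.4,0],0],[[6.7,-0.4,0],0],[[6.9,-0.4,0],0],[[6.9,-0.4,0],0]]'; python3 -c "
from h import *
go(46,-43,73,0)"
```

```text
t: 6.97
tcp_pos: [0.5458, 0.1236, 0.0752]
tool_rot: [-0.705, 0.047, -0.048, 0.706]
force: [-1.7, -0.9, -0.8]
finger_gap: -0.002
t 6.97 bay [ 45.3 -43.6] z 75.2 yaw 0.06 Fbay -1.1 1.5 -0.8 gap -0.002
shift cm [-0.06  0.22  0.07] turn 0.001
```

```bash
python3 -m jog '[[[0.1,0,0],0],[[0.2,0,0],0],[[0.3,0,0],0],[[0.3,0,0],0]]'; python3 -c "
from h import *
where()"
```

```text
t: 7.3
tcp_pos: [0.5463, 0.1235, 0.0752]
tool_rot: [0.706, -0.049, 0.046, -0.706]
force: [-5.3, -1.2, 2.3]
finger_gap: -0.002
t 7.3 bay [ 45.3 -44.1] z 75.2 yaw 0.07 Fbay -1.9 5.1 2.3 gap -0.002
```

```bash
python3 -m jog '[[[0.2,0,0],0],[[0.3,0,0],0],[[0.3,0,0],0]]'; python3 -c "
from h import *
where()"; python3 -m jog '[[[-0.8,0,0],0],[[-1.6,-1,0],0],[[-1.6,-4,0],0],[[-1.6,-7,0],0],[[-1.6,-7,0],0]]'
python3 - <<'E'
from h import *
where()
snap("wrist","wrist5"); 
cv2.imwrite("pics/c5.png",cv2.resize(cv2.imread("pics/wrist5.png"),None,fx=1.5,fy=1.5))
b=np.load("bay.npy")
P=lambda x,y,z:np.r_[b2w(b,(x,y)),z/1000]
print("expect open tab top center px*1.5",(1.5*proj("wrist5",[P(46,-58,93),P(46,-8,93),P(54,-108,87)])).round(0).tolist())
E
```

```text
t: 7.55
tcp_pos: [0.5463, 0.1235, 0.0752]
tool_rot: [0.706, -0.051, 0.044, -0.705]
force: [-9.8, -0.0, 6.7]
finger_gap: 0.001
t 7.55 bay [ 45.3 -44.1] z 75.2 yaw 0.07 Fbay -1.4 9.7 6.7 gap 0.001
t: 7.97
tcp_pos: [0.5403, 0.1256, 0.1515]
tool_rot: [-0.705, 0.042, -0.052, 0.706]
force: [1.0, -0.3, 0.4]
finger_gap: -0.002
t 7.97 bay [ 46.5 -37.8] z 151.5 yaw 0.09 Fbay -0.1 -1.0 0.4 gap -0.002
expect open tab top center px*1.5 [[382.0, 351.0], [382.0, 251.0], [397.0, 432.0]]
```

View pics/c5.png

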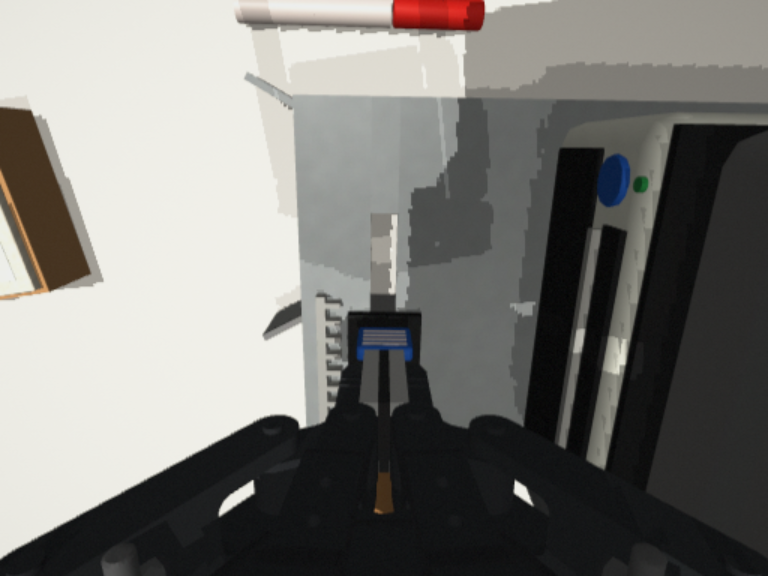

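Tab's blue top is at about (384,353), against (382,351) predicted for fully open, and the stop force rose to 10 N with no movement, so the guide is fully open. Now to get behind the pack.

Run:
```python
from h import *
print(np.array(manip.sense()["q"]).round(2))
a=np.radians(8.8)
x,y=-234.8-118*np.cos(a),-3.8-118*np.sin(a); print(x,y)
go(x,y,151,98.8)
```

```text
[ 0.03  0.54  1.7   0.    0.89 -1.41]
-351.41094901069323 -21.852328681516493
t 8.02 bay [ 46.2 -36.6] z 149.5 yaw 0.08 Fbay 0.5 0.1 0.2 gap -0.0
shift cm [ -1.53  -0.26 -39.76] turn -1.723
```

Run:
```python
from h import *
K,r,t=cal("wrist5");c=-cv2.Rodrigues(r)[0].T@t
p,M,y,b=where(); print("cam rel TCP tool mm",(M.T@(c-p)*1000).round())
go(-351,-22,151,-81.2)
```

```text
t 8.02 bay [ 46.2 -36.6] z 149.5 yaw 0.08 Fbay 0.5 0.1 0.2 gap -0.0
cam rel TCP tool mm [ -72. -144.    0.]
t 8.02 bay [ 46.2 -36.6] z 149.5 yaw 0.08 Fbay 0.5 0.1 0.2 gap -0.0
shift cm [ -1.52  -0.26 -39.72] turn 1.419
```

```bash
python3 -m jog '[[[0,-1,-2],0],[[0,-1,-5],0.1],[[-1.5,-1,-39.7],1.419],[[-1.5,-1,-39.7],1.419],[[-1.5,-1,-39.7],1.419],[[-1.5,-1,-39.7],1.419],[[-1.5,-1,-39.7],1.419],[[-1.5,-1,-39.7],1.419],[[-1.5,-1,-39.7],1.419],[[-1.5,-1,-39.7],1.419],[[-1.5,-1,-39.7],1.419],[[-1.5,-1,-39.7],1.419],[[-1.5,-1,-39.7],1.419],[[-1.5,-1,-39.7],1.419],[[-1.5,-1,-39.7],1.419],[[-1.5,-1,-39.7],1.419],[[-1.5,-1,-39.7],1.419],[[-1.5,-1,-39.7],1.419]]' 7
python3 - <<'E'
from h import *
go(-351,-22,12,-81.2)
snap("wrist","wrist6"); 
cv2.imwrite("pics/c6.png",cv2.imread("pics/wrist6.png"))
E
```

```text
t: 9.52
tcp_pos: [0.4674, -0.2661, 0.1553]
tool_rot: [-0.505, 0.495, -0.495, 0.505]
force: [0.3, -0.8, -0.4]
finger_gap: 0.822
t 9.52 bay [-351.4  -18.4] z 155.3 yaw -81.15 Fbay -0.8 -0.4 -0.4 gap 0.822
shift cm [ 0.02 14.33  0.36] turn 0.001
```

View pics/c6.png

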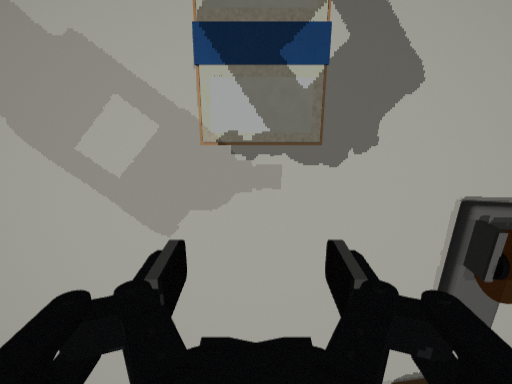

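Run:
```python
from h import *
b=np.load("bay.npy")
P=np.array([w2b(b,atz("wrist6",uv,.046)) for uv in((200.5,145.5),(323.5,145))]);print(P,P.mean(0),np.degrees(np.arctan2(*(P[1]-P[0])[::-1])))
```

```text
[[-320.16401513   32.47365268]
 [-304.00877625  -69.05251001]] [-312.08639569  -18.28942866] -80.95867367241046
```

```bash
python3 -m jog '[[[0,3,0.3],0],[[0,6,0.3],0],[[0,9,0.3],0],[[0,11.5,0.3],0],[[0,13,0.3],0],[[0,14,0.3],0],[[0,14.3,0.3],0],[[0,14.3,0.3],0],[[0,14.3,0.3],0]]'; python3 -c "
from h import *
where()"
```

```text
t: 10.32
tcp_pos: [0.4708, -0.2668, 0.013]
tool_rot: [-0.505, 0.495, -0.496, 0.505]
force: [0.4, -0.4, -0.3]
finger_gap: 0.818
t 10.32 bay [-351.6  -21.8] z 13.0 yaw -81.22 Fbay -0.4 -0.4 -0.3 gap 0.818
```

```bash
python3 -m jog '[[[-1.0,0,0.15],0],[[-1.8,0,0.27],0],[[-2.4,0,0.27],0],[[-2.8,0,0.27],0],[[-3.3,0,0.17],0.011],[[-3.8,0,0.08],0.022],[[-4.3,0,0],0.033],[[-4.8,0,-0.08],0.044],[[-5.3,0,-0.16],0.055],[[-5.8,0,-0.23],0.066],[[-6.3,0,-0.29],0.077],[[-6.8,0,-0.35],0.088],[[-7.3,0,-0.4],0.099],[[-7.8,0,-0.45],0.11],[[-8.3,0,-0.49],0.121],[[-8.8,0,-0.52],0.132],[[-9.3,0,-0.55],0.143],[[-9.8,0,-0.58],0.153],[[-9.8,0,-0.58],0.153],[[-9.8,0,-0.58],0.153]]'
python3 - <<'E'
from h import *
where()
snap("top","top7");snap("wrist","wrist7"); 
a=cv2.resize(cv2.imread("pics/top7.png")[150:300,170:330],None,fx=2.5,fy=2.5,interpolation=cv2.INTER_CUBIC)
w=cv2.imread("pics/wrist7.png")[:375,56:456]
cv2.imwrite("pics/c7.png",np.hstack([a,w]))
E
```

```text
t: 11.98
tcp_pos: [0.4617, -0.1671, 0.012]
tool_rot: [-0.465, 0.534, -0.531, 0.465]
force: [-0.5, 0.2, 0.1]
finger_gap: 0.819
t 11.98 bay [-254.     0.6] z 12.0 yaw -89.99 Fbay 0.2 0.5 0.1 gap 0.819
```

View pics/c7.png

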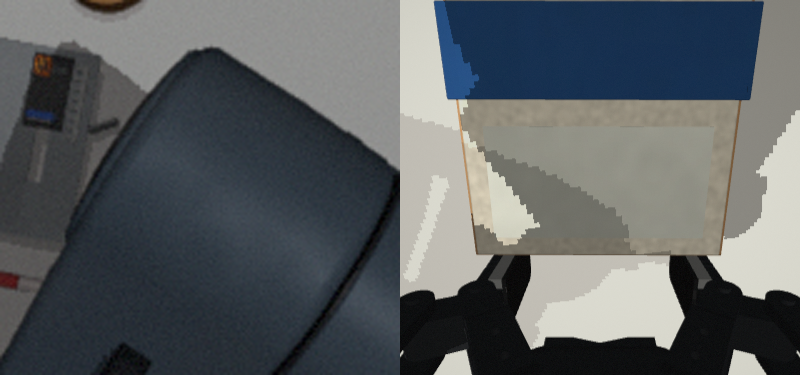

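Run:
```python
from h import *
b=np.load("bay.npy"); p,M,y,_=where()
P=np.array([w2b(b,atz("wrist7",uv,.046)) for uv in((132.5,254.5),(376.5,254.5),(91,98.5),(406,98.5))]);print(P,"rear",P[:2].mean(0))
```

```text
t 12.08 bay [-254.5    0.3] z 12.0 yaw -90.0 Fbay 0.7 -0.4 -0.7 gap 0.815
[[-239.3531597    49.37323883]
 [-239.27463175  -48.87385827]
 [-179.34358221   56.56193088]
 [-179.41404399  -52.09391555]] rear [-239.31389573    0.24969028]
```

```bash
python3 -m jog '[[[-0.5,0,0],0],[[-1.0,0,0],0],[[-1.5,0,0],0],[[-2.0,0,0],0],[[-2.5,0,0],0],[[-3.0,0,0],0],[[-3.5,0,0],0],[[-4.0,0,0],0],[[-4.5,0,0],0],[[-5.0,0,0],0],[[-5.5,0,0],0],[[-6.0,0,0],0],[[-6.5,0,0],0],[[-7.0,0,0],0],[[-7.5,0,0],0],[[-8.0,0,0],0],[[-8.4,0,0],0],[[-8.8,0,0],0],[[-9.1,0,0],0],[[-9.3,0,0],0]]'
python3 - <<'E'
from h import *
where()
snap("wrist","wrist8"); 
cv2.imwrite("pics/c8.png",cv2.imread("pics/wrist8.png"))
E
```

```text
t: 13.75
tcp_pos: [0.4752, -0.0759, 0.0123]
tool_rot: [-0.465, 0.533, -0.533, 0.465]
force: [0.4, -2.4, -0.7]
finger_gap: 0.819
t 13.75 bay [-161.9   -0.5] z 12.3 yaw -89.98 Fbay -2.3 -0.7 -0.7 gap 0.819
```

View pics/c8.png

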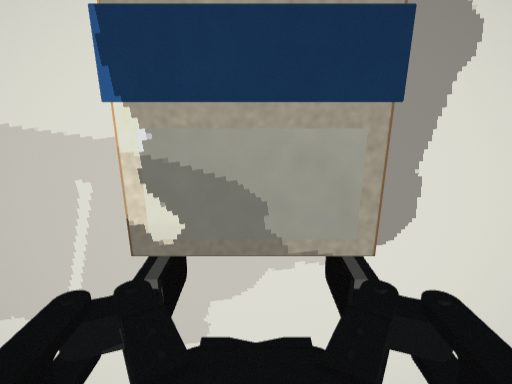

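Pack is square with the fingers (rear corners (131,256), (376,256)), centred within about 1 mm, with low force. I'll keep pushing into the bay.

```bash
python3 -m jog '[[[-0.5,0,0],0],[[-1.0,0,0],0],[[-1.5,0,0],0],[[-2.0,0,-0.03],0],[[-2.5,0,-0.03],0],[[-3.0,0,-0.03],0],[[-3.5,0,-0.03],0],[[-4.0,0,-0.03],0],[[-4.5,0,-0.03],0],[[-5.0,0,-0.03],0],[[-5.5,0,-0.03],0],[[-6.0,0,-0.03],0],[[-6.5,0,-0.03],0]]'; python3 -c "
from h import *
where()"
```

```text
t: 14.88
tcp_pos: [0.4837, -0.0114, 0.0123]
tool_rot: [0.465, -0.533, 0.533, -0.465]
force: [-1.1, -2.9, 1.3]
finger_gap: 0.824
t 14.88 bay [-96.8  -0.2] z 12.3 yaw -90.0 Fbay -3.0 0.7 1.3 gap 0.824
```

```bash
python3 -m jog '[[[-0.4,0,0],0],[[-0.8,0,0],0],[[-1.2,0,0],0],[[-1.6,0,0],0],[[-2.0,0,0],0],[[-2.4,0,0],0],[[-2.8,0,0],0],[[-3.2,0,0],0],[[-3.6,0,0],0],[[-3.9,0,0],0],[[-4.2,0,0],0],[[-4.4,0,0],0]]'; python3 -c "
from h import *
where()"
```

```text
t: 15.88
tcp_pos: [0.4896, 0.032, 0.0123]
tool_rot: [-0.465, 0.533, -0.533, 0.465]
force: [-0.6, -3.1, 2.7]
finger_gap: 0.819
t 15.88 bay [-53.   -0.2] z 12.3 yaw -89.99 Fbay -3.1 0.2 2.7 gap 0.819
```

```bash
for k in 1 2; do python3 -m jog '[[[-0.15,0,0],0],[[-0.3,0,0],0],[[-0.45,0,0],0],[[-0.5,0,0],0]]' >/dev/null; python3 -c "
from h import *
where()"; done
```

```text
t 16.22 bay [-48.2  -0.2] z 12.3 yaw -90.0 Fbay -3.4 0.3 4.1 gap 0.818
t 16.55 bay [-43.1  -0.3] z 12.3 yaw -90.0 Fbay -3.9 0.2 3.4 gap 0.819
```

```bash
python3 -m jog '[[[-0.1,0,0],0],[[-0.2,0,0],0],[[-0.2,0,0],0]]' >/dev/null; python3 -c "
from h import *
where()"; python3 -m jog '[[[-0.1,0,0],0],[[-0.2,0,0],0],[[-0.2,0,0],0]]' >/dev/null; python3 -c "
from h import *
where()"
```

```text
t 16.8 bay [-41.7  -0.2] z 12.3 yaw -90.0 Fbay -5.4 0.3 3.1 gap 0.822
t 17.05 bay [-41.5  -0.1] z 12.4 yaw -90.02 Fbay -17.3 1.7 2.9 gap 0.82
```

Firm stop: force 17 N with no further movement. Backing away to check.

```bash
python3 -m jog '[[[1,0,0],0],[[3,0,0],0],[[6,0,0],0],[[9,0,0],0],[[12,-3,0],0],[[16,-7,0],0],[[20,-11,0],0],[[24,-15,0],0],[[28,-18,0],0],[[32,-20,0],0],[[36,-20,0],0],[[38,-20,0],0],[[38,-20,0],0],[[38,-20,0],0]]'
python3 - <<'E'
from h import *
where()
snap("top","top9");snap("side","side9")
i=cv2.resize(cv2.imread("pics/top9.png")[140:290,100:300],None,fx=4,fy=4,interpolation=cv2.INTER_CUBIC)
cv2.imwrite("pics/c9.png",i)
a,c=cv2.imread("pics/top9.png"),cv2.imread("pics/side9.png")
cv2.imwrite("pics/c9b.png",np.hstack([a[80:350,0:400],c[60:330,170:410]]))
E
```

```text
t: 18.22
tcp_pos: [0.4413, -0.3374, 0.2141]
tool_rot: [0.464, -0.531, 0.537, -0.464]
force: [1.7, 0.4, 0.1]
finger_gap: 0.817
t 18.22 bay [-425.6   -2.1] z 214.1 yaw -90.27 Fbay 0.7 -1.7 0.1 gap 0.817
```

View pics/c9.png

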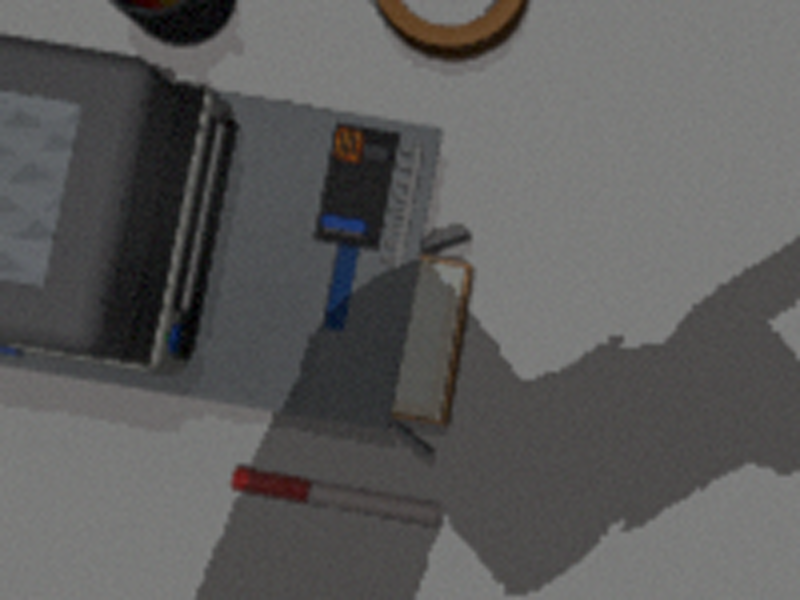

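View pics/c9b.png

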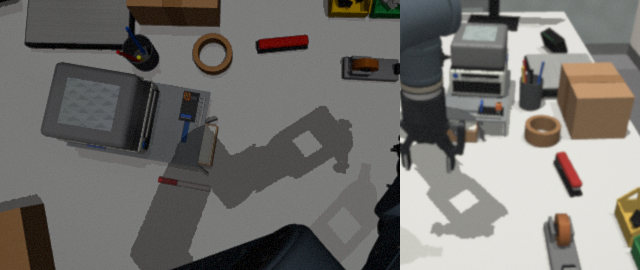

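Run:
```python
from h import *
b=np.load("bay.npy")
C=lambda u,v:(100+(u+.5)/4-.5,140+(v+.5)/4-.5)
for n,uv,z in(("rearR",(472,264),46),("rearL",(446,424),46),("tab",(344,224),93),("knob",(349,143),87),("deckR",(441,128),59),("mark1",(233,478),8),("mark2",(440,512),8)): print(n,w2b(b,atz("top9",C(*uv),z/1000)).round(1))
A,B=cv2.imread("pics/top1.png").astype(int),cv2.imread("pics/top9.png").astype(int)
d=cv2.morphologyEx((abs(A-B).max(2)>25).astype(np.uint8),cv2.MORPH_OPEN,np.ones((3,3)))
n,_,st,_=cv2.connectedComponentsWithStats(d);print(st[1:][st[1:,4]>15].tolist())
where()
```

```text
rearR [-32.6 -48.8]
rearL [-32.4  53.9]
tab [ 45.5 -57.1]
knob [  51.9 -108. ]
deckR [-1.000e-01 -1.307e+02]
mark1 [101.  109.1]
mark2 [-35.2 110.7]
[[181, 171, 19, 21, 305], [284, 186, 69, 68, 2233], [181, 193, 11, 7, 55], [205, 197, 12, 9, 55], [175, 200, 19, 21, 286], [125, 203, 387, 181, 34002], [260, 214, 43, 46, 1437], [165, 218, 108, 70, 3311], [302, 255, 15, 4, 59], [318, 255, 4, 4, 16], [0, 266, 16, 15, 134], [0, 294, 36, 90, 2324], [47, 299, 40, 63, 1415], [54, 364, 29, 20, 303]]
t 18.32 bay [-419.5    0. ] z 211.9 yaw -90.13 Fbay 2.2 0.0 -0.3 gap 0.819
```

```bash
python3 -c "
from station import workorder
print(workorder.sign_off())"
```

```text
the job is handed in; nothing more can be done
None
```

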